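Bring three mixed-up pairs of shoe lasts back together

TASK

On the shoemaker's bench three pair trays each hold a right last in the right-hand bay, but the left lasts beside them have been mixed up, so no tray holds a true pair. Move the left lasts round, standing one on the empty cork pad meanwhile, until each stands in the left-hand bay beside the right last of its own size, flat on the tray floor, straight and with its toe pointing the same way as its mate. Set the lasts down, do not drop them, and leave the right lasts where they are.

Things in the scene. Friction and masses are not known exactly. Their poses are not given: they have to be found in the camera images.
- left_small: Small left shoe last: foot-shaped teal plastic block, 115 long, 41 wide, 60 mm high, about 130 g, standing on its sole. Origin mid underside; x to the toe, y left, z up. Lift it by the comb, the upright ridge over its heel half: 24 mm thick across y, sides upright from 33 mm up to the top; best gripped at x = -17, y = 0, where the top is 59 mm up; the comb ends at x = 0.
- left_medium: Medium left shoe last: foot-shaped teal plastic block, 140 long, 50 wide, 68 mm high, about 220 g, standing on its sole. Origin mid underside; x to the toe, y left, z up. Lift it by the comb, the upright ridge over its heel half: 27 mm thick across y, sides upright from 37 mm up to the top; best gripped at x = -21, y = 0, where the top is 67 mm up; the comb ends at x = 0.
- left_large: Large left shoe last: foot-shaped teal plastic block, 165 long, 58 wide, 76 mm high, about 340 g, standing on its sole. Origin mid underside; x to the toe, y left, z up. Lift it by the comb, the upright ridge over its heel half: 29 mm thick across y, sides upright from 42 mm up to the top; best gripped at x = -25, y = 0, where the top is 75 mm up; the comb ends at x = 0.
- right_small: The small right last, mirror image of the small left one (115 x 41 x 60 mm, same plastic, same frame: origin mid underside, x to the toe, z up). It stands loose in the right-hand bay of its tray, toe the same way as the tray's x, and stays there.
- right_medium: The medium right last, mirror image of the medium left one (140 x 50 x 68 mm, same plastic, same frame: origin mid underside, x to the toe, z up). It stands loose in the right-hand bay of its tray, toe the same way as the tray's x, and stays there.
- right_large: The large right last, mirror image of the large left one (165 x 58 x 76 mm, same plastic, same frame: origin mid underside, x to the toe, z up). It stands loose in the right-hand bay of its tray, toe the same way as the tray's x, and stays there.
- tray_small: Fixed wooden tray of the small pair, known by the small right last in it (all trays alike): 200 (x) by 170 mm (y), fence 18 mm high. Origin mid underside; x the way the toes point, away from the robot; y left. A 6 mm lath at y = 0 parts two bays 190 by 78 mm inside, floor 6 mm above the origin: left-hand bay centred at y = +42 mm, right-hand at y = -42 mm.
- tray_medium: Fixed wooden tray of the medium pair, known by the medium right last in it (all trays alike): 200 (x) by 170 mm (y), fence 18 mm high. Origin mid underside; x the way the toes point, away from the robot; y left. A 6 mm lath at y = 0 parts two bays 190 by 78 mm inside, floor 6 mm above the origin: left-hand bay centred at y = +42 mm, right-hand at y = -42 mm.
- tray_large: Fixed wooden tray of the large pair, known by the large right last in it (all trays alike): 200 (x) by 170 mm (y), fence 18 mm high. Origin mid underside; x the way the toes point, away from the robot; y left. A 6 mm lath at y = 0 parts two bays 190 by 78 mm inside, floor 6 mm above the origin: left-hand bay centred at y = +42 mm, right-hand at y = -42 mm.
- pad: An empty flat cork pad lying fixed on the bench, 200 mm along x by 110 mm along y, 5 mm thick, origin in the middle of its underside: free room to stand a last meanwhile.

How it is judged:
By the outcome, as a careful person would: the job done as asked, in the order asked, and still so for the second after the job is handed in, with the robot touching nothing.
It also fails if it takes over 112 s, if anything falls off the work surface, if the arm or the gripper's body presses on something with over 40 N, if the wrist force passes 120 N, or if a joint passes its speed limit or range.

ROBOT

A 6-joint arm with a two-finger parallel gripper is mounted at the origin on the work surface. World frame = base frame: x ahead of the robot, y to its left, z up, the work surface at z = 0. Lengths are in mm, angles in rad, forces in N, time in s.
With the tool pointing down it reaches from about 325 to 775 mm from the base axis. Payload 9.3 kg.
Tool frame: the origin (TCP) lies midway between the tips of the shut fingers; the grasp point (between the pads) lies 19 mm behind it; z points along the fingers, y is the line along which they close (so a half turn about z gives the same grasp; the last joint's range is limited). The gripper opens to 85 mm and grips with 20 to 120 N. Pads are 22 mm wide; open, the fingers measure 114 mm over their backs; the gripper's body (76 mm by 85 mm) begins 54 mm behind the grasp point. The pads swing forward as they close: fully open they stand 13 mm farther back than shut.
Start: joints at [-1.368, 0.259, 0.021, 1.334, 0, 1.418], TCP at [191.58, -515.552, 231.279] pointing down, gripper open.
Joint ranges: [-3.04, 3.04], [-0.91, 1.82], [-1.04, 1.36], [-1.92, 1.95], [-1.52, 1.45], [-3.14, 3.14]. Speed limits (rad/s): [2.22, 2.22, 2.79, 3.14, 3.14, 3.14].

INTERFACE

Orientations are given as a unit quaternion [x, y, z, w].
In Python, from cell import env gives the robot as it stands. Calls block until the motion is done:
- env.move_to(position, orientation): joint-space move of the TCP to a pose.
- env.line_to(position, ori=None, v=150, until_force=None): straight line of the TCP; ori=None keeps the orientation; v is the mean speed in mm/s. With until_force (N) it stops when the force on the tool has changed by that much, and returns True; else False.
- env.set_joints(angles): joint-space move.
- env.gripper_to(opening): finger opening in mm; the grip force is fixed at half the most; returns when the fingers have stopped.
- env.sleep(seconds).
- env.ik(position, orientation): joint angles nearest the present ones, or None.
- env.grab_frame(name): name is "side" or "top" or "wrist"; returns a dict with "pixels" (480x640x3 uint8, blue, green, red), "fx", "fy", "cx", "cy" (pixels), "xyz" and "orientation" of the camera in the world. Camera axes: x right, y down, z forward; pixel columns grow to the right and rows downward; lengths in mm; the calibration is good to about 2 mm. The wrist camera is an equidistant fisheye: a pixel r from the principal point sees the ray r / f radians off the axis. A picture is of the moment at which its call begins. There is no depth.
A pose or a line that the arm cannot do raises env.Unreachable and nothing moves.
- env.hand_in(): hands the job in; it is judged then, once.
Readings, each from a call of its own:
- env.current_time_s(): time.
- env.current_qpos(): joint angles.
- env.current_joint_velocities(): joint speeds.
- env.current_joint_torque(): joint torques, N m.
- env.current_tcp_pos(): TCP position.
- env.current_eef_rot(): TCP orientation.
- env.current_wrist_force(): force on the tool from outside, world axes, zero at the start.
- env.current_ft_torque(): the same for the moment, N m.
- env.current_opening(): finger opening in mm.
- env.current_gripper_force(): force on a finger pad.
Only numpy, scipy, OpenCV 4.12 (cv2) and the standard library are available. Lean on these libraries where they do the work, as an engineer would, in place of code of your own. Each camera call takes 0.05 s, during which the arm holds its last target. There are 200 camera calls.

## Working session

There is one attempt and no reset: what is moved stays moved. The work goes in short steps, each a Python script; the robot and the scene stay as the last script left them, time stands still between calls to the robot, and variables do not carry over. Pictures are saved under pics/ and viewed, at most 14 in all, crops included, and the job is handed in when it is done.

```bash
mkdir -p pics; python3 - <<'E'
from cell import env
import cv2
for n in ("top","side"):
    f=env.grab_frame(n); cv2.imwrite(f"pics/{n}0.png",f["pixels"]); print({k:v for k,v in f.items() if k!="pixels"})
print(env.current_eef_rot(),env.current_time_s())
E
```

```text
{'fx': 534.8947874430486, 'fy': 534.8947874430486, 'cx': 320.8744324789737, 'cy': 232.74693894608637, 'xyz': array([ 410.90589819,   17.02195143, 1165.09360623]), 'orientation': array([ 0.70764503, -0.70495649,  0.03942655, -0.02684044])}
{'fx': 590.5667813875766, 'fy': 590.5667813875766, 'cx': 315.57139209493704, 'cy': 237.2086872091402, 'xyz': array([330.23922743, 961.55432702, 941.25788782]), 'orientation': array([-0.0923616 ,  0.90737329, -0.40771456,  0.04372516])}
[ 9.84222467e-01  1.76934346e-01 -2.07095951e-05 -6.09754455e-04] 0.1
```

View pics/top0.png

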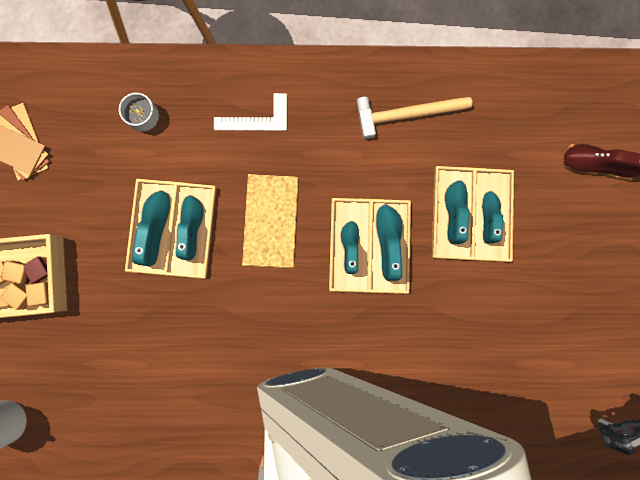

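Toes of all the lasts point up the picture (+x). Left tray (130-215, 180-277) has large left and medium right. Middle tray (330-411, 198-293) has small left and large right. Right tray (433-514, 167-262) has medium left and small right. The pad is at about (270, 221).

```bash
python3 - <<'E'
import cv2
im=cv2.imread("pics/top0.png")
for n,(x0,x1,y0,y1,s) in {"a":(120,310,170,285,4),"b":(325,525,160,300,4)}.items():
    cv2.imwrite(f"pics/crop_{n}.png",cv2.resize(im[y0:y1,x0:x1],None,fx=s,fy=s,interpolation=cv2.INTER_CUBIC))
E
```

```text
(no output)
```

View pics/crop_a.png

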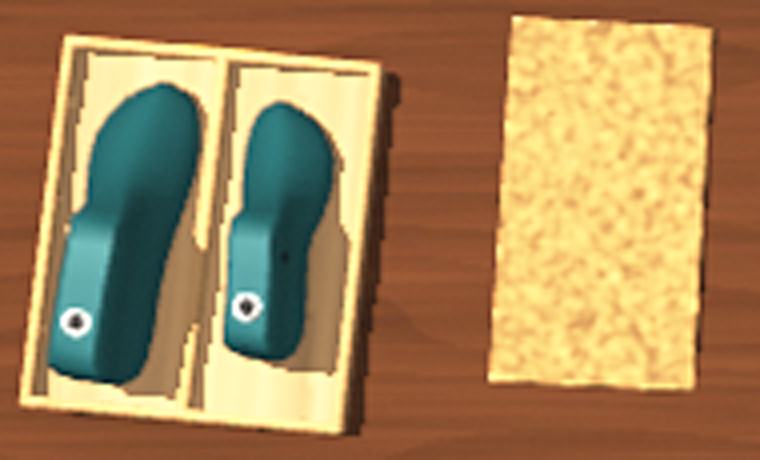

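View pics/crop_b.png

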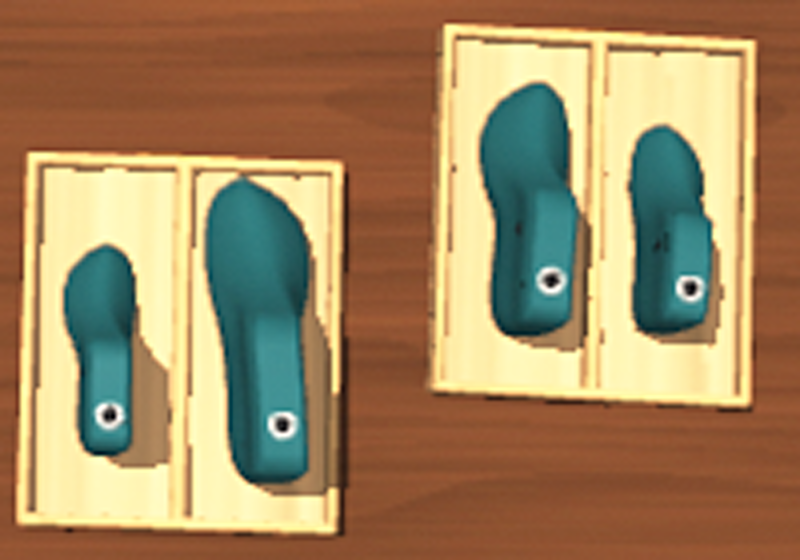

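View pics/side0.png

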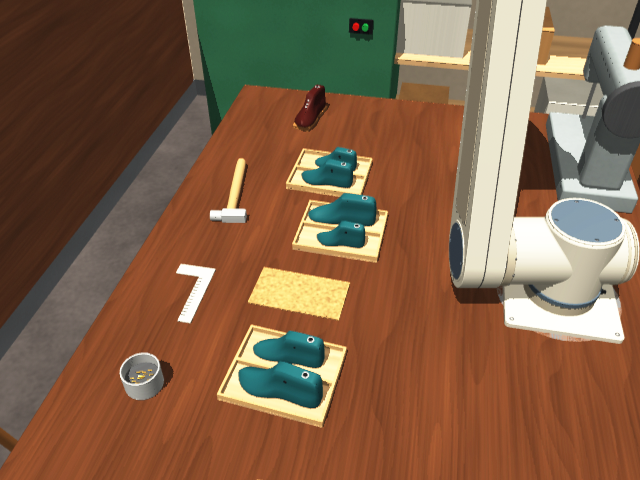

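The crops show corners and combs clearly. The screw marks on the left lasts are at crop a (76,321), and crop b (110,414) and (551,281). I'll turn these into positions.

```bash
cat > h.py <<'E'
from cell import env
import cv2, numpy as np
from scipy.spatial.transform import Rotation as R
def ray(f,u,v):
    x,y=(u-f["cx"])/f["fx"],(v-f["cy"])/f["fy"]
    if f.get("fish"):
        r=np.hypot(x,y); d=np.array([x/r*np.sin(r),y/r*np.sin(r),np.cos(r)])
    else: d=np.array([x,y,1.])
    return R.from_quat(f["orientation"]).apply(d)
def at_z(f,u,v,z):
    d=ray(f,u,v); p=np.array(f["xyz"]); return p+d*(z-p[2])/d[2]
def project(f,P):
    c=R.from_quat(f["orientation"]).inv().apply(np.atleast_2d(P)-f["xyz"])
    if f.get("fish"):
        rho=np.hypot(c[:,0],c[:,1]); s=np.arctan2(rho,c[:,2])/np.maximum(rho,1e-9)
    else: s=1/c[:,2]
    return np.c_[f["cx"]+f["fx"]*c[:,0]*s, f["cy"]+f["fy"]*c[:,1]*s]
def frame(n):
    f=env.grab_frame(n); f["fish"]=n=="wrist"; return f
def quat(yaw):  # tool down, closing line (tool y) across an object at yaw
    return R.from_matrix(np.array([[np.cos(yaw),np.sin(yaw),0],[np.sin(yaw),-np.cos(yaw),0],[0,0,-1]])).as_quat()
E
python3 - <<'E'
from h import *
f=frame("top")
A=lambda p,z:at_z(f,(p[0]+.5)/4-.5+120,(p[1]+.5)/4-.5+170,z)[:2]
B=lambda p,z:at_z(f,(p[0]+.5)/4-.5+325,(p[1]+.5)/4-.5+160,z)[:2]
def rect(g,c,z):
    tl,tr,br,bl=[g(p,z) for p in c]
    v=tl-bl+tr-br; w=tl-tr+bl-br
    yx=np.arctan2(v[1],v[0]); yy=np.arctan2(-w[0],w[1])
    print(np.round((tl+tr+br+bl)/4,1),"yaw",round(yx,3),round(yy,3),"size",np.linalg.norm(v)/2,np.linalg.norm(w)/2)
rect(A,[(66,37),(380,64),(347,434),(21,405)],18)
rect(A,[(512,17),(713,26),(695,388),(489,381)],5)
rect(B,[(28,153),(344,162),(337,532),(17,522)],18)
rect(B,[(445,26),(756,43),(750,407),(432,388)],18)
def last(n,g,h,fr,toe,top):
    a=g(h,top+6);b=g(fr,top+6);t=g(toe,16)
    print(n,"hole",a,"front",b,"toe",t,"d",np.linalg.norm(b-a),np.linalg.norm(t-a),"yaws",[round(np.arctan2(*(q-a)[::-1]),3) for q in (b,t)])
last("L",A,(76,321),(95,222),(165,86),75)
last("mR",A,(246,306),(253,217),(283,104),67)
last("S",B,(110,414),(107,340),(108,245),59)
last("lR",B,(283,425),(279,322),(243,181),75)
last("M",B,(551,281),(553,194),(543,84),67)
last("sR",B,(690,288),(690,216),(660,127),59)
E
```

```text
[527.5 319.3] yaw -0.075 -0.083 size 199.56358832583265 171.7854322337957
[547.4 107. ] yaw -0.044 -0.035 size 199.3711673319782 110.8362827441577
[ 493.2 -109.3] yaw -0.03 -0.026 size 199.47169450999644 171.51807668947953
[ 562.9 -335.1] yaw -0.05 -0.052 size 199.0366664278497 171.74395160809638
L hole [476.46783816 365.50055441] front [526.72810281 357.67247204] toe [607.78466431 342.98010749] d 50.86622726680897 133.23392721088769 yaws [np.float64(-0.155), np.float64(-0.17)]
mR hole [484.94922299 282.29390291] front [530.54731541 279.97667447] toe [598.3248006  279.21347655] d 45.65693354074843 113.41741764858848 yaws [np.float64(-0.051), np.float64(-0.027)]
S hole [451.92142341 -66.91501721] front [490.06263939 -65.46100597] toe [545.12573332 -69.79936728] d 38.16892066821661 93.2489295460435 yaws [np.float64(0.038), np.float64(-0.031)]
lR hole [ 446.06829931 -153.55270146] front [ 498.47868582 -152.03855973] toe [ 580.49939177 -143.32559568] d 52.43225380964588 134.819554636716 yaws [np.float64(0.029), np.float64(0.076)]
M hole [ 520.94523426 -294.07594282] front [ 566.19693119 -296.10755358] toe [ 634.98954966 -308.28843905] d 45.297279352267374 114.92650226288151 yaws [np.float64(-0.045), np.float64(-0.124)]
sR hole [ 518.43988787 -368.87131471] front [ 556.15638691 -369.92961466] toe [ 611.57351533 -372.04195972] d 37.73134371697035 93.18758261544497 yaws [np.float64(-0.028), np.float64(-0.034)]
```

Tray and pad sizes come out right (200 x 171, 199 x 111), and the screws sit at x = -51, -45 and -38 from the comb ends. Now I'll go above the large left last and look.

```bash
cat >> h.py <<'E'
T={"m":(527.5,319.3,-.079),"l":(493.2,-109.3,-.028),"s":(562.9,-335.1,-.051),"pad":(547.4,107.,-.04)}
SP={"l":dict(g=-25,side=42,top=75,w=29,hole=-51),"m":dict(g=-21,side=37,top=67,w=27,hole=-45.4),"s":dict(g=-17,side=33,top=59,w=24,hole=-38)}
def loc(pose,x,y):
    c,s=np.cos(pose[2]),np.sin(pose[2]); return np.array([pose[0]+c*x-s*y,pose[1]+s*x+c*y])
def go(pose,x,z,v=None,**k):
    p=[*loc(pose,x,0),z]; q=quat(pose[2])
    return env.move_to(p,q) if v is None else env.line_to(p,q,v=v,**k)
def look(name,k,pose,floor=6):
    """wrist picture with the predicted comb drawn; returns frame"""
    f=frame("wrist"); im=f["pixels"].copy(); s=SP[k]
    pts=[[*loc(pose,x,y),s["top"]+floor] for x,y in((0,s["w"]/2),(0,-s["w"]/2),(s["hole"],-s["w"]/2),(s["hole"],s["w"]/2))]
    uv=project(f,pts); cv2.polylines(im,[np.int32(np.round(uv*8))],True,(0,0,255),1,cv2.LINE_AA,3)
    cv2.imwrite(f"pics/{name}.png",im); np.savez(f"pics/{name}.npz",**{a:b for a,b in f.items() if a!="pixels"})
    return f
E
python3 - <<'E'
from h import *
env.gripper_to(60)
P=(526.5,357.8,-.16); go(P,-25,170); look("wl","l",P); print(env.current_time_s(),env.current_tcp_pos())
E
```

```text
3.8333 [502.18684071 361.29761635 170.02404816]
```

View pics/wl.png

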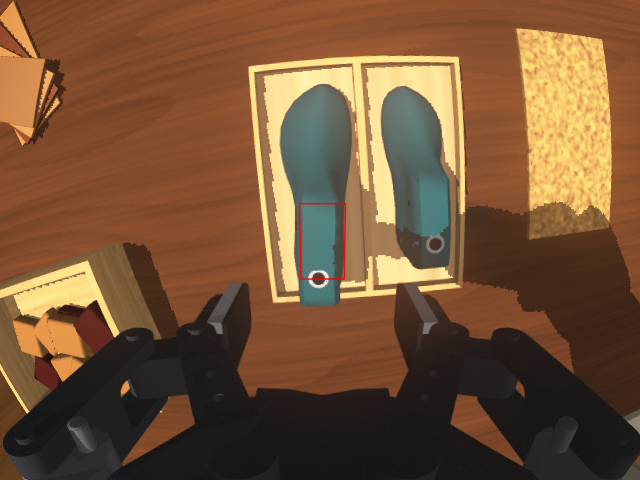

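The predicted comb (300-345, 203-279) fits the seen one. The screw is at (318,279), against 322 predicted, so there is a slight extra yaw of about -0.03. I'll grip it and set it on the pad.

```bash
cat >> h.py <<'E'
def pick(k,pose,floor=6):
    s=SP[k]; z=floor+s["side"]
    go(pose,s["g"],z+60); go(pose,s["g"],z,120)
    env.gripper_to(0); print("opening",env.current_opening(),"force",env.current_gripper_force(),"tcp",np.round(env.current_tcp_pos(),1))
    go(pose,s["g"],z+12,40); go(pose,s["g"],z+95,180)
    print("held",env.current_opening(),"F",np.round(env.current_wrist_force(),1))
def place(k,pose,floor=6):
    s=SP[k]; z=floor+s["side"]
    go(pose,s["g"],z+95); go(pose,s["g"],z+15,120); env.sleep(.2)
    hit=go(pose,s["g"],z-4,15,until_force=3)
    print("hit",hit,"dz",env.current_tcp_pos()[2]-z,"F",np.round(env.current_wrist_force(),1))
    env.gripper_to(60); env.sleep(.2); go(pose,s["g"],z+95,180); print("t",env.current_time_s())
E
python3 - <<'E'
from h import *
pick("l",(526.5,358.3,-.185)); place("l",T["pad"],5)
P=(566.2,-296.3,-.07); go(P,-21,165); look("wm","m",P)
E
```

```text
opening 29.55185002321091 force 59.34354241937399 tcp [502.6 363.4  49.3]
held 29.283354825295074 F [-0.2 -0.3 -4.9]
hit True dz 1.2363003677612738 F [-0.4  0.6  5.9]
t 10.45
```

View pics/wm.png

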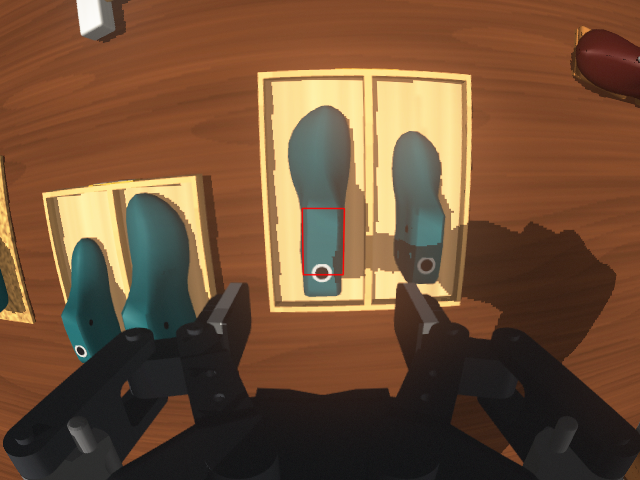

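The medium last fits the prediction: screw at (322,272) against a box bottom at (323,275). The fingertips seem to have touched the large last's shoulder by about 1 mm, so I'll grip 2 mm higher. I'll move the medium, then look at the small.

```bash
sed -i 's/side=42/side=44/;s/side=37/side=39/;s/side=33/side=35/' h.py
python3 - <<'E'
from h import *
bay=lambda t:(*loc(T[t],0,42),T[t][2])
pick("m",(567,-296.1,-.07)); place("m",bay("m"))
P=(490,-66.5,0); go(P,-17,155); look("ws","s",P)
E
```

```text
opening 26.93326481869817 force 60.12360894586891 tcp [ 546.5 -294.8   46.2]
held 26.841568916611877 F [ 0.2 -0.5 -3.6]
hit True dz 1.1523487753236736 F [-0.5 -0.2  6. ]
t 25.0333
```

View pics/ws.png

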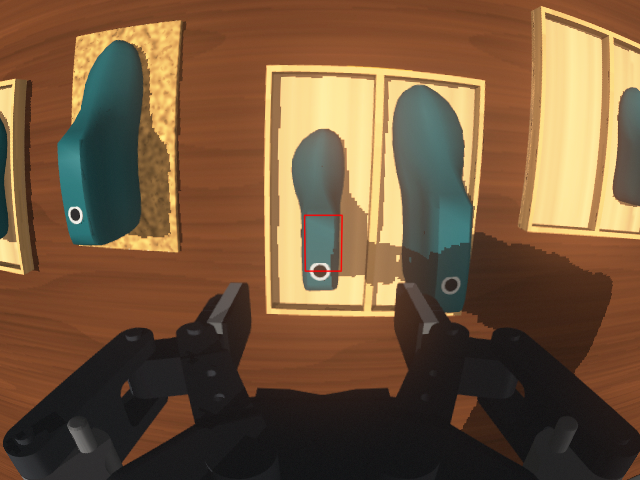

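The small last's screw is at (319,271), so shift it +1.5 mm in y. The large stands upright on the pad, its screw at (75,215). Now I'll move the small to its tray and the large to its own.

```bash
python3 - <<'E'
from h import *
bay=lambda t:(*loc(T[t],0,42),T[t][2])
pick("s",(490,-65.2,-.01)); place("s",bay("s"))
pick("l",T["pad"],5); place("l",bay("l"))
env.move_to([420,110,260],quat(0)); f=frame("top"); cv2.imwrite("pics/top1.png",f["pixels"])
cv2.imwrite("pics/top1c.png",cv2.resize(f["pixels"][150:310,120:530],(800,312),interpolation=cv2.INTER_CUBIC))
E
```

```text
opening 24.53630679415723 force 59.13719506468624 tcp [473.5 -65.1  42. ]
held 24.37063938902927 F [-0.5 -0.4 -0.6]
hit True dz 1.0197879512411987 F [-1.1 -0.2  5.5]
t 36.15
opening 29.242098885846456 force 59.81390856206417 tcp [523.  108.2  50. ]
held 29.287871803150892 F [-0.7 -0.6 -4.8]
hit True dz 1.0204627187528672 F [-1.   0.8  5.9]
t 50.9
```

View pics/top1.png

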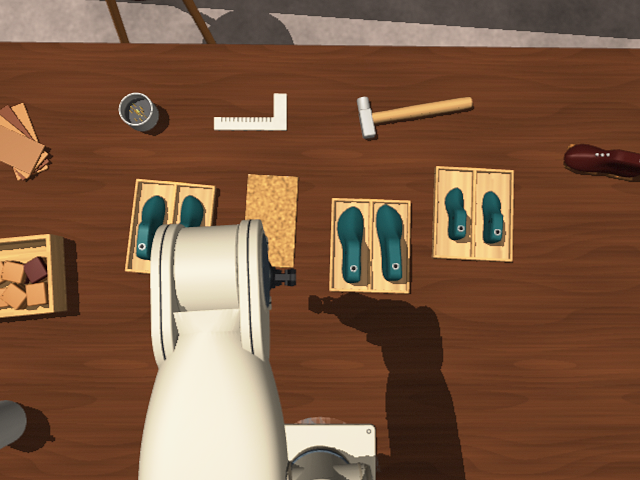

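All three pairs match by size with toes the same way (screws at (142,246), (353,268) and (460,235)). The arm half hides the left tray, so I'll check it from the side.

```bash
python3 - <<'E'
from h import *
f=frame("side"); cv2.imwrite("pics/side1.png",cv2.resize(f["pixels"][140:430,210:410],None,fx=2,fy=2,interpolation=cv2.INTER_CUBIC))
E
```

```text
(no output)
```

View pics/side1.png

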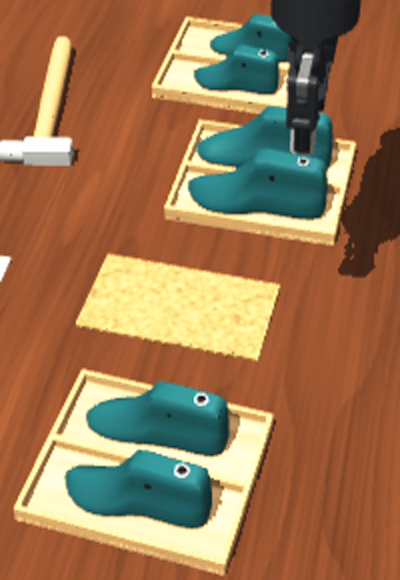

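The side view shows every last flat in its bay and straight beside its mate (medium pair with screws at (181,470) and (201,399)). The pad is empty and the gripper is clear.

```bash
python3 -c "
from cell import env
print(env.hand_in())"
```

```text
the job is handed in; nothing more can be done
None
```

The job is handed in: each left last was set down in the left-hand bay beside the right last of its own size, and the last pictures show them flat, straight and toes the same way; the judge's verdict was not shown.

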